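# Tip the castings into the canister

## Robot

A 7-joint arm with a two-finger parallel gripper is mounted at the origin on the work surface. World frame = base frame: x ahead of the robot, y to its left, z up, the work surface at z = 0. Lengths are in m, angles in rad, forces in N, time in s.
With the tool pointing down it reaches from about 0.4 to 0.875 m from the base axis. Payload 19.3 kg.
Tool frame: the origin (TCP) lies at the very end of the fingers, on their centre line; the grasp point (between the pads) lies 19 mm behind it; z points along the fingers, y is the line along which they close (so a half turn about z gives the same grasp; the last joint's range is limited). The gripper opens to 85 mm and grips with 20 to 120 N. Pads are 22 mm wide; open, the fingers measure 114 mm over their backs; the gripper's body (76 mm by 85 mm) begins 54 mm behind the grasp point. The pads swing forward as they close: fully open they stand 13 mm farther back than shut.
Start: joints at [-1.395, 0.521, -0.036, 1.599, 0.021, 1.021, -0.113], TCP at [0.152, 0.606, 0.231] pointing down, gripper open.
Joint ranges: [-2.91, 2.91], [-0.3, 2.13], [-1.5, 1.42], [0.17, 2.43], [-1.26, 4.41], [0.16, 1.93], [-2.52, 2.52]. Speed limits (rad/s): [1.89, 1.89, 2.39, 2.39, 3.01, 3.01, 3.01].

## Interface

Orientations are given as [roll, pitch, yaw] about the fixed x, y, z axes, in that order (R = Rz(yaw) Ry(pitch) Rx(roll)).
In Python, from workcell import bot, grab_frame, calibration, job gives the robot as it stands.
- The arm moves only by the shell command python3 -m creep 'ROWS' [FORCE]. ROWS is a JSON list of rows, 1 to 5 of them, each of 7 numbers: the finger opening in m, then dx, dy, dz in m, then a rotation vector rx, ry, rz in rad; each row is the pose to reach, as a shift and turn from the pose commanded when the command began, along the tool's axes at that moment; what a row does not reach only later rows make up. A row lasts 1/8 s, in which the tool goes at most 0.0625 m and 0.188 rad, less where a joint would pass 70% of its speed; a pose out of reach is approached as far as the arm can. The fingers move at their own pace and stop on an object; FORCE is the grip in N (left out, the last holds). Time passes only in rows, so rows that do not move let the fingers close. It prints the time, the measured TCP pose, the force, the opening and the grip force at its end.
- bot.observe(): the state, without advancing time (a new reading comes with each control period).
- grab_frame(name): name is "scene" or "top"; returns (picture, depth): 384x512x3 uint8, blue, green, red; 384x512 float32, m along the optical axis (not along the pixel's ray), 0 where there is no reading.
- calibration(name): a dict with "vfov" (degrees; the focal length in pixels is half the picture's height over the tangent of half this angle, whatever the lens; pixels are square), "cx", "cy" (the principal point, pixels), "dist_coeffs" ([k1, k2, p1, p2, k3] as OpenCV has them; the pictures are not rectified), "eye" and "attitude" of the camera in the world. Camera axes: x right, y down, z forward; pixel columns grow to the right and rows downward; lengths in m; the calibration is good to about 2 mm. A picture is of the moment at which its call begins. calibration takes no time and is no camera call.
- job.job_done(): hands the job in; it is judged then, once.
The state is a dict: "clock": time; "qpos": joint angles; "qd": joint speeds; "joint_efforts": joint torques, N m; "position": TCP position; "tool_rot": TCP orientation; "force": force on the tool from outside, world axes, zero at the start; "moment": the same for the moment, N m; "grip_width": finger opening in m; "finger_force": force on a finger pad.
Only numpy, scipy, OpenCV 4.12 (cv2) and the standard library are available. Lean on these libraries where they do the work, as an engineer would, in place of code of your own. Each camera call takes 0.05 s, during which the arm holds its last target. There are 200 camera calls.

## Task

Pick up the metal chute with the four castings lying in it, gently rest the underside of its nose on the rim of the canister's narrow neck while all the castings are still in the chute, then tip it so they slide down into the canister, with the nose still resting lightly on the rim when the last one has gone in. Never lean hard on the neck (it is set to a different height each time, so feel for it). Then lay the empty chute flat on the bench again, clear of the canister, and leave the other things where they are.

Things in the scene. Friction and masses are not known exactly. Their poses are not given: they have to be found in the camera images.
- chute: Straight open gutter of dark grey metal, 180 mm long, 26 mm wide outside, 20 mm inside, side walls 20 mm high, floor 3 mm thick, 0.1 to 0.16 kg. Open at the nose end, walled at the back. In the middle 60 mm of its length the side walls rise to 42 mm above the underside: grip it there across the 26 mm. Origin: centre of its underside; +x runs to the nose, z up. Starts flat on the bench.
- nose (a point): Middle of the lower edge of the chute's open nose end, 90 mm ahead of the chute's origin along its +x, on the underside. The chute's floor is polished: castings start to slide at a slope of about 13 to 20 degrees; 35 to 40 degrees empties it.
- casting1: Plain brass casting, a squat bead 13 mm across and 10 mm high, 12 g, lying in the chute in single file. Origin: centre of its underside.
- casting2: Plain brass casting, a squat bead 13 mm across and 10 mm high, 12 g, lying in the chute in single file. Origin: centre of its underside.
- casting3: Plain brass casting, a squat bead 13 mm across and 10 mm high, 12 g, lying in the chute in single file. Origin: centre of its underside.
- casting4: Plain brass casting, a squat bead 13 mm across and 10 mm high, 12 g, lying in the chute in single file. Origin: centre of its underside.
- canister: Grey round collecting canister fixed to the bench, 92 mm across (foot 100 mm), 80 mm high at the shoulder; in the middle an upright steel neck topped by a black rubber seat ring, 53 mm across, 38 mm hole. Origin: centre of its underside, z up; the neck is on this axis. The neck's setting is NOT measured: the ring's top stands anywhere from 99 to 144 mm above the bench.
- shoulder (a point): On the canister's axis, 80 mm above the bench, level with the shoulder. The seat ring above it is sprung: it gives 1 mm for every 3 N pressed on it, up to 4 mm (12 N), then is hard. More than 10 N on the canister is leaning hard; resting means at least 0.4 N with the nose tip within 30 mm of the neck's axis.
- bangle: Bystander: plain brass bangle lying flat, 68 mm across, 7 mm high. Do not move it. Origin: middle of its underside.
- bowl: Bystander: white bowl, 120 mm across, 45 mm high. Do not move it. Origin: middle of its underside.
- hammer: Bystander: hammer lying flat, 220 mm long. Do not move it. Origin: middle of its underside.
- mandrel: Bystander: steel ring mandrel, a slim cone standing 200 mm tall on a foot 72 mm across. Do not move it. Origin: middle of its underside.
- block: Bystander: dark steel bench block, 80 x 80 x 25 mm. Do not move it. Origin: middle of its underside.
- pliers: Bystander: pliers with orange handles lying flat, about 140 mm long, 12 mm high. Do not move it. Origin: middle of its underside.
- graver: Bystander: graver lying flat, 160 mm long. Do not move it. Origin: middle of its underside.
- jar: Bystander: closed amber jar, 64 mm across, 75 mm high. Do not move it. Origin: middle of its underside.
There are look-alikes about, which are no part of the job. Of the things that look like the chute, take the one that is farthest to the robot's right at the start.

How it is judged:
On the way, in this order (a step that is already met when the one before it is completed fails the run):
1. the chute's nose rests on the rim of the neck with all four castings still in the chute (contact force between chute and canister above 0.4 N and horizontal distance between nose and canister below 0.03 m and distance between each of casting1, casting2, casting3, casting4 and chute below 0.1 m and z of casting1 in the frame of chute between -0.005 and 0.03 m and z of casting2 in the frame of chute between -0.005 and 0.03 m and z of casting3 in the frame of chute between -0.005 and 0.03 m and z of casting4 in the frame of chute between -0.005 and 0.03 m), for 0.3 s.
2. all four castings are in the canister while the nose still rests on the rim (contact force between chute and canister above 0.4 N and horizontal distance between nose and canister below 0.03 m and horizontal distance between each of casting1, casting2, casting3, casting4 and canister below 0.045 m and z of each of casting1, casting2, casting3, casting4 in the frame of canister below 0.06 m), for 0.2 s.
At the end, for the whole second after the job is handed in: All four castings lie inside the canister; the chute lies upright and flat on the bench (tilt under 0.06 rad, underside under 4 mm above the bench), at rest, its middle more than 100 mm from the canister's axis (horizontal distance between each of casting1, casting2, casting3, casting4 and canister below 0.045 m and z of each of casting1, casting2, casting3, casting4 in the frame of canister below 0.06 m and angle between chute's own z axis and vertical below 0.06 rad and height (world z) of chute below 0.004 m and horizontal distance between chute and canister above 0.1 m and linear speed of chute below 0.02 m/s and angular speed of chute below 0.2 rad/s); the robot touches nothing.
It fails at once if the chute leans on the canister with more than 10 N (contact force between chute and canister above 10 N).
It fails at once if one of the bystanders is moved by more than 20 mm (distance of any of bangle, bowl, hammer, mandrel, block, pliers, graver, jar from where it was at the start of the episode above 0.02 m).
It also fails if it takes over 72 s, if anything falls off the work surface, if the arm or the gripper's body presses on something with over 40 N, if the wrist force passes 120 N, or if a joint passes its speed limit or range.

## Working session

There is one attempt and no reset: what is moved stays moved. The work goes in short steps, Python scripts to look and compute and a shell command to move; the robot and the scene stay as the last step left them, time stands still between calls to the robot, and variables do not carry over. Pictures are saved under pics/ and viewed, at most 10 in all, crops included, and the job is handed in when it is done.

```bash
ls; mkdir -p pics
cat > h.py <<'E'
import numpy as np, cv2
from workcell import bot, grab_frame, calibration, job
from scipy.spatial.transform import Rotation as R
def cam(n):
    c=calibration(n); f=192/np.tan(np.radians(c["vfov"])/2)
    K=np.array([[f,0,c["cx"]],[0,f,c["cy"]],[0,0,1]]); return c,K
E
python3 - <<'E'
from h import *
for n in("scene","top"):
    p,d=grab_frame(n); cv2.imwrite(f"pics/{n}0.png",p); np.save(f"{n}0.npy",d); print(calibration(n), d.min(),d.max())
print(bot.observe())
E
```

```text
pics
{'vfov': 49.417043707067684, 'cx': 254.2692421065213, 'cy': 193.102897486879, 'dist_coeffs': array([0.03435644, 0.        , 0.        , 0.        , 0.        ]), 'eye': array([ 0.80648962, -0.58707879,  0.88624132]), 'attitude': array([-2.4514142 , -0.010908  ,  0.48866728])} 0.0 3.4004173
{'vfov': 57.133076742255525, 'cx': 258.708929899688, 'cy': 183.87400239955235, 'dist_coeffs': array([-0.09808949,  0.        ,  0.        ,  0.        ,  0.        ]), 'eye': array([0.27541422, 0.0160958 , 1.24302154]), 'attitude': array([-2.97559256e+00, -2.80962164e-03, -1.58333102e+00])} 0.0 2.2343156
{'clock': 0.1, 'qpos': array([-1.39518867,  0.52195356, -0.03634167,  1.59997105,  0.02123706,
        1.02110634, -0.11278583]), 'qd': array([ 0.00164576, -0.00102539, -0.00073196, -0.00238923, -0.00014647,
       -0.00029235, -0.00098092]), 'joint_efforts': array([ 4.03633167e-03, -9.28492212e+01,  1.98377766e+00, -3.70522606e+01,
        1.80994748e-02,  5.55007195e-03, -3.79509322e-05]), 'position': array([0.15204661, 0.60589721, 0.23077649]), 'tool_rot': array([-3.14054505e+00,  9.90013364e-05,  2.89582032e+00]), 'force': array([-0.1522087 ,  0.51141412, -0.50372426]), 'moment': array([-0.02855049, -0.02880515,  0.07196873]), 'finger_force': 0.0, 'grip_width': 0.08540612140073484}
```

View pics/top0.png

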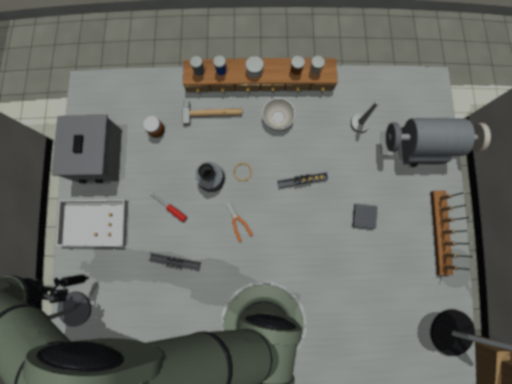

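View pics/scene0.png

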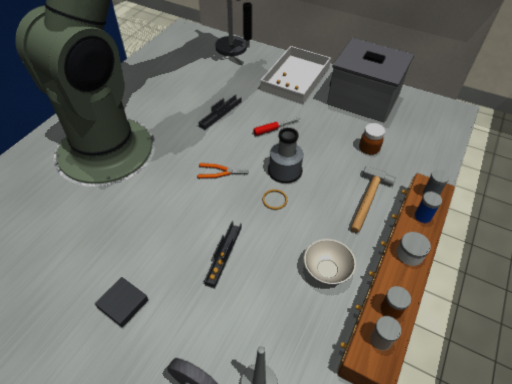

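The top view has ahead (+x) up and left (+y) to the left. The right-hand chute, with the castings, is near (302,180), the canister near (209,175), the bangle at (243,172), the pliers at (239,222) and the look-alike chute at (175,262). In the scene view the chute is near (223,254), with its castings at the lower (-y) end. Next I'll measure points and view enlarged crops.

```bash
cat >> h.py <<'E'
def cloud(n,d):
    c,K=cam(n); h,w=d.shape
    u,v=np.meshgrid(np.arange(w),np.arange(h))
    x=cv2.undistortPoints(np.stack([u,v],-1).reshape(-1,1,2).astype(float),K,c["dist_coeffs"]).reshape(h,w,2)
    P=np.dstack([x,np.ones((h,w))])*d[...,None]
    return P@R.from_euler("xyz",c["attitude"]).as_matrix().T+c["eye"]
E
python3 - <<'E'
from h import *
C={}
for n in("scene","top"):
    p=cv2.imread(f"pics/{n}0.png");d=np.load(f"{n}0.npy");P=cloud(n,d);C[n]=P
    def at(u,v): print(n,(u,v),P[v,u].round(3),end=' ')
    if n=="top":
        for q in((302,180),(207,169),(243,220),(365,216),(330,240)): at(*q)
    else:
        for q in((223,254),(289,134),(150,250)): at(*q)
    print()
    # chute points: near expected
    X=P[302*0:,:]
c0=C["top"][180,302]
for n in C:
    P=C[n]; m=(np.hypot(P[...,0]-c0[0],P[...,1]-c0[1])<.13)&(P[...,2]>.010)&(P[...,2]<.06)
    k,l,s,ce=cv2.connectedComponentsWithStats(m.astype(np.uint8))
    for i in range(1,k):
        if s[i,4]<60: continue
        q=P[l==i]; 
        r=cv2.minAreaRect((q[:,:2]*1000).astype(np.float32)); print(n,s[i,4],r,q[:,2].max())
        print(cv2.boxPoints(r).round(0).tolist())
    P=C[n]; 
    g=cv2.imread(f"pics/{n}0.png").astype(int)
    b=((g[...,2]-g[...,0])>50)&(np.hypot(P[...,0]-c0[0],P[...,1]-c0[1])<.1)
    k,l,s,ce=cv2.connectedComponentsWithStats(b.astype(np.uint8))
    for i in range(1,k):
        if s[i,4]>4: print("bead",n,s[i,4],ce[i].round(1),P[l==i].mean(0).round(4))
    m=(P[...,2]>.085)&(P[...,2]<.16)&(np.hypot(P[...,0]-c0[0],P[...,1]-c0[1]-.2)<.12)
    q=P[m]; 
    if len(q): print("neck",n,len(q),q.mean(0),q.min(0),q.max(0),np.percentile(q[:,2],[50,90,95]))
    m=(P[...,2]>.07)&(P[...,2]<.084)&(np.hypot(P[...,0]-c0[0],P[...,1]-c0[1]-.2)<.12)
    q=P[m]
    if len(q): print("should",cv2.minEnclosingCircle((q[:,:2]*1000).astype(np.float32)),len(q))
a=cv2.imread("pics/top0.png")[150:210,190:340]; b=cv2.imread("pics/scene0.png")[210:300,180:300]
a=cv2.resize(a,(750,300),interpolation=cv2.INTER_CUBIC); b=cv2.resize(b,(400,300),interpolation=cv2.INTER_CUBIC)
o=np.zeros((600,800,3),np.uint8);o[:300,:750]=a;o[300:,:400]=b
b=cv2.imread("pics/scene0.png")[110:200,240:360]; o[300:,400:]=cv2.resize(b,(400,300),interpolation=cv2.INTER_CUBIC)
cv2.imwrite("pics/crop1.png",o)
E
```

```text
scene (223, 254) [ 0.5   -0.151  0.013] scene (289, 134) [0.503 0.201 0.122] scene (150, 250) [ 0.331 -0.219 -0.   ] 
top (302, 180) [ 0.494 -0.144  0.012] top (207, 169) [0.54  0.196 0.001] top (243, 220) [0.355 0.067 0.007] top (365, 216) [ 0.362 -0.361  0.02 ] top (330, 240) [ 0.281 -0.238 -0.003] 
scene 500 ((498.4825439453125, -146.28167724609375), (27.473575592041016, 180.44725036621094), 9.343318939208984) 0.0451512953554668
[[470.0, -59.0], [500.0, -238.0], [527.0, -233.0], [497.0, -55.0]]
bead scene 10 [222.  253.5] [ 0.4959 -0.1493  0.0105]
bead scene 15 [219.7 261.3] [ 0.5025 -0.171   0.0114]
bead scene 22 [215.2 269.7] [ 0.5047 -0.1953  0.0112]
bead scene 20 [211.9 276. ] [ 0.5066 -0.2129  0.0114]
neck scene 255 [0.51214805 0.16084585 0.11770591] [0.48553968 0.15089175 0.08584661] [0.53210404 0.17506417 0.14441835] [0.11866067 0.14107843 0.14196368]
should ((508.61553955078125, 163.95758056640625), 42.44575500488281) 248
top 78 ((508.5411071777344, -142.63604736328125), (3.866995096206665, 177.85829162597656), 9.30242919921875) 0.0449263213806963
[[492.0, -55.0], [521.0, -231.0], [525.0, -230.0], [496.0, -55.0]]
top 110 ((492.09735107421875, -145.0921630859375), (17.703258514404297, 179.1946563720703), 9.703659057617188) 0.045200339721565674
[[468.0, -58.0], [498.0, -235.0], [516.0, -232.0], [486.0, -55.0]]
bead top 5 [309.4 177.8] [ 0.5013 -0.1706  0.0122]
bead top 8 [315.9 177.1] [ 0.5033 -0.1937  0.013 ]
bead top 7 [321.  176.7] [ 0.505  -0.2125  0.0107]
neck top 67 [0.50127024 0.16438124 0.12835277] [0.48258356 0.15584131 0.08599281] [0.52989473 0.17522831 0.14486566] [0.13943621 0.14253472 0.14380353]
should ((504.31072998046875, 166.4902801513672), 41.766815185546875) 144
```

View pics/crop1.png

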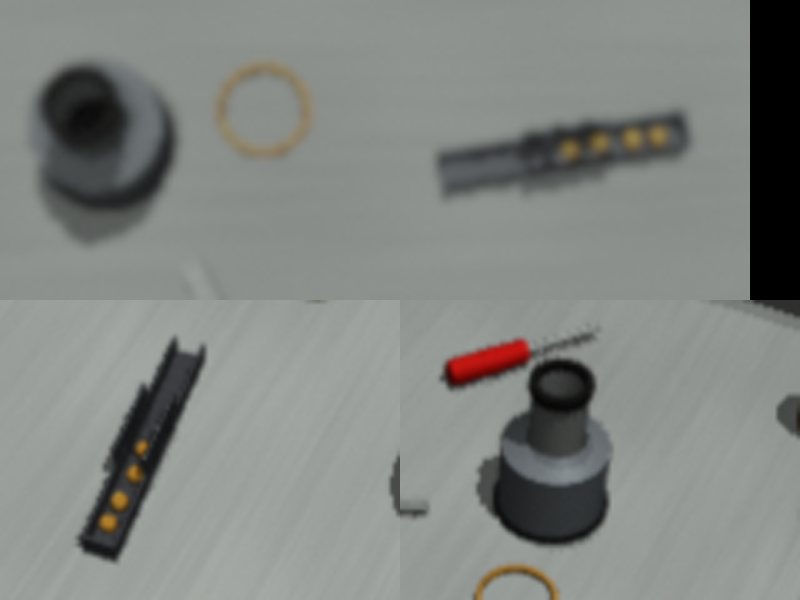

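The crop shows the chute's open nose at its left (+y) end, near (440,170) in the crop. The back wall and the castings are at the -y end, so the nose already points toward the canister. The neck is set high, with its ring top at about 0.142 m. I'll refine the canister axis and work out a route that also tests the tilt in free air.

Run:
```python
from h import *
from scipy.optimize import least_squares as ls
Q=[]
for n in("scene","top"):
    P=cloud(n,np.load(f"{n}0.npy"));near=np.hypot(P[...,0]-.507,P[...,1]-.163)<.065
    q=P[near&(P[...,2]>.137)&(P[...,2]<.155)]; print(n,"ring",len(q),np.median(q[:,2]),cv2.minEnclosingCircle((q[:,:2]*1000).astype(np.float32)))
    for z0,z1,r in((.01,.07,.046),):
        q=P[near&(P[...,2]>z0)&(P[...,2]<z1)]
        f=ls(lambda c:np.hypot(q[:,0]-c[0],q[:,1]-c[1])-r,[.507,.163],loss="soft_l1",f_scale=.002); print(n,"body",len(q),f.x,abs(f.fun).mean())
o=bot.observe(); T=R.from_euler("xyz",o["tool_rot"])
print(T.as_matrix().round(3))
c=np.array([.4985,-.1458]); yaw=np.radians(99.5)
# tool down with tool y along chute y; both variants
for s in(0,1):
    Y=np.array([-np.sin(yaw),np.cos(yaw),0])*(1-2*s); Z=np.array([0,0,-1.]);X=np.cross(Y,Z)
    G=R.from_matrix(np.c_[X,Y,Z]); print(s,(T.inv()*G).as_rotvec().round(3))
    for t in([.51,.08,.31],[.4985,-.1458,.20]): print((T.inv().apply(np.array(t)-o["position"])).round(4))
```

```text
scene ring 138 0.14097019856356202 ((507.6835021972656, 177.470947265625), 27.88251495361328)
scene body 502 [0.50865034 0.18091766] 0.001081678178672948
top ring 106 0.14102718551160198 ((507.0333557128906, 181.732177734375), 26.56066131591797)
top body 129 [0.50793571 0.18196348] 0.0013059821654946172
[[-0.97   0.243 -0.   ]
 [ 0.243  0.97  -0.001]
 [-0.    -0.001 -1.   ]]
0 [-1.000e-03 -1.000e-03 -1.982e+00]
[-0.4752 -0.4231 -0.0787]
[-0.5189 -0.6448  0.0315]
1 [-1.000e-03  1.000e-03  1.159e+00]
[-0.4752 -0.4231 -0.0787]
[-0.5189 -0.6448  0.0315]
```

```bash
R='[[0.085,-0.475,-0.423,-0.079,0,0,1.159],[0.085,-0.475,-0.423,-0.079,0,0,1.159],[0.085,-0.475,-0.423,-0.079,0,0,1.159],[0.085,-0.475,-0.423,-0.079,0,0,1.159],[0.085,-0.475,-0.423,-0.079,0,0,1.159]]'; : ; python3 -m creep '[[0.085,-0.475,-0.423,-0.079,0,0,1.159],[0.085,-0.475,-0.423,-0.079,0,0,1.159],[0.085,-0.475,-0.423,-0.079,0,0,1.159],[0.085,-0.475,-0.423,-0.079,0,0,1.159],[0.085,-0.475,-0.423,-0.079,0,0,1.159]]'
cat > go.py <<'E'
# go.py x y z pitchdown_deg yaw_deg : prints tool-frame shift and rotvec from measured pose to target
import sys; from h import *
x,y,z,p,yw=map(float,sys.argv[1:6]); o=bot.observe(); T=R.from_euler("xyz",o["tool_rot"])
w=np.radians(yw); X=np.array([np.cos(w),np.sin(w),0]); Z=np.array([0,0,-1.])
G=R.from_matrix(np.c_[X,np.cross(Z,X),Z]); k=np.array([-np.sin(w),np.cos(w),0])
G=R.from_rotvec(k*np.radians(p))*G   # nose (tool +x) down by p
print(T.inv().apply(np.array([x,y,z])-o["position"]).round(4),(T.inv()*G).as_rotvec().round(4),o["qpos"].round(2),o["clock"])
E
python3 go.py .51 .08 .31 0 99.5
```

```text
clock: 0.72
position: [0.3273, 0.3479, 0.27]
tool_rot: [-3.142, -0.0, 1.952]
force: [1.6, 0.5, 0.1]
grip_width: 0.0854
finger_force: 0.0
[-0.3167  0.0698 -0.04  ] [-1.000e-04 -2.000e-04  2.156e-01] [-1.15  0.24  0.25  1.94 -0.07  0.97 -0.48] 0.725
```

```bash
python3 -m creep '[[0.085,-0.31,0.068,-0.04,0,0,0.2],[0.085,-0.31,0.068,-0.04,0,0,0.2],[0.085,-0.31,0.068,-0.04,0,0,0.2],[0.085,-0.31,0.068,-0.04,0,0,0.2],[0.085,-0.31,0.068,-0.04,0,0,0.2]]'
python3 go.py .51 .08 .31 38 99.5
```

```text
clock: 1.35
position: [0.5032, 0.0928, 0.3092]
tool_rot: [3.141, -0.0, 1.759]
force: [1.2, 1.1, -0.4]
grip_width: 0.085
finger_force: 0.0
[-0.0138  0.0043 -0.0008] [ 0.0074 -0.6634  0.0212] [-0.67  0.28  0.47  1.81 -0.14  1.08  0.04] 1.35
```

```bash
python3 -m creep '[[0.085,-0.014,0.004,0.02,0,-0.18,0],[0.085,-0.014,0.004,0.04,0,-0.36,0],[0.085,-0.014,0.004,0.07,0,-0.54,0],[0.085,-0.014,0.004,0.07,0,-0.68,0],[0.085,-0.014,0.004,0.07,0,-0.68,0]]'
python3 go.py .4985 -.1458 .14 0 99.5
```

```text
clock: 1.98
position: [0.5084, 0.0835, 0.2374]
tool_rot: [-3.138, 0.683, 1.765]
force: [0.5, -0.0, -0.1]
grip_width: 0.085
finger_force: 0.0
[-0.1116 -0.0531  0.2165] [0.006  0.6827 0.0259] [-1.08  0.57  0.6   1.89  0.39  1.05 -0.57] 1.975
```

```bash
python3 -m creep '[[0.06,-0.1116,-0.0531,0.2165,0.006,0.68,0.026],[0.06,-0.1116,-0.0531,0.2165,0.006,0.68,0.026],[0.06,-0.1116,-0.0531,0.2165,0.006,0.68,0.026],[0.06,-0.1116,-0.0531,0.2165,0.006,0.68,0.026],[0.06,-0.1116,-0.0531,0.2165,0.006,0.68,0.026]]'
python3 go.py .4985 -.1458 .14 0 99.5
```

```text
clock: 2.6
position: [0.5, -0.094, 0.1608]
tool_rot: [-3.122, 0.097, 1.738]
force: [0.4, 0.3, -0.1]
grip_width: 0.0603
finger_force: 0.0
[-0.0486 -0.0096  0.0258] [-0.0196  0.0969  0.0003] [-0.24  0.45  0.32  1.99 -0.06  0.71  0.27] 2.6
```

```bash
python3 - <<'E'
from h import *
o=np.zeros((600,800,3),np.uint8)
p,d=grab_frame("scene"); p2,d2=grab_frame("top")
P=cloud("scene",d); 
m=(abs(P[...,0]-.4985)<.06)&(abs(P[...,1]+.146)<.12)&(P[...,2]>.008)&(P[...,2]<.05)
q=P[m]; r=cv2.minAreaRect((q[:,:2]*1000).astype(np.float32)); print(len(q),r)
cv2.imwrite("pics/crop2.png",cv2.resize(p[170:320,120:320],(800,600),interpolation=cv2.INTER_CUBIC))
E
python3 go.py .4985 -.1458 .012 0 99.5
```

```text
547 ((498.8038635253906, -146.40158081054688), (27.242122650146484, 180.686767578125), 9.196170806884766)
[-0.0307 -0.004   0.1525] [-0.0218  0.0987 -0.01  ] [-0.23  0.45  0.33  2.   -0.06  0.71  0.26] 2.7
```

View pics/crop2.png

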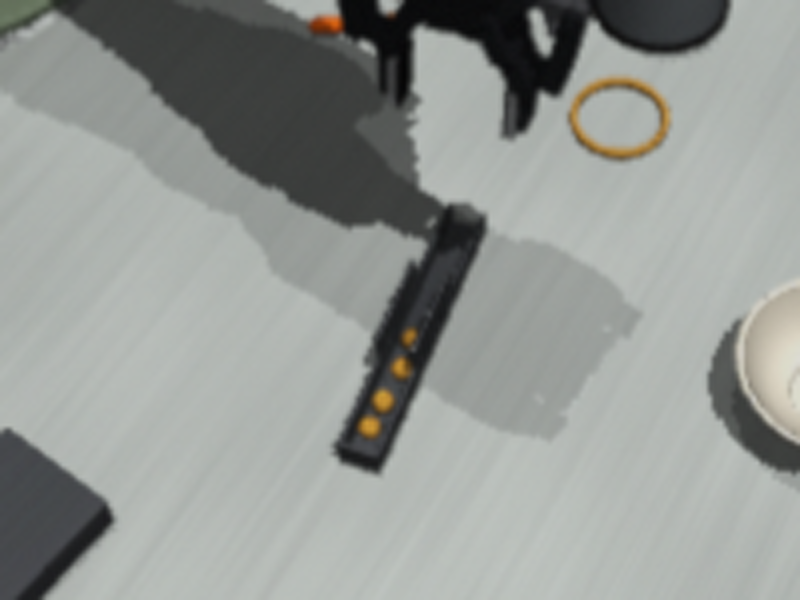

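The gripper is upright above the nose end, near (450,90) in the crop. The chute is undisturbed, and its castings are at the back, from (410,335) to (370,425). Align first, then descend.

```bash
python3 -m creep '[[0.06,-0.03,-0.004,0.07,-0.0218,0.0987,-0.009],[0.06,-0.03,-0.004,0.07,-0.0218,0.0987,-0.009],[0.06,-0.03,-0.004,0.07,-0.0218,0.0987,-0.009],[0.06,-0.03,-0.004,0.07,-0.0218,0.0987,-0.009]]'
python3 go.py .4987 -.1462 .010 0 99.3
```

```text
clock: 3.2
position: [0.5007, -0.129, 0.0943]
tool_rot: [-3.14, 0.002, 1.748]
force: [0.1, -0.4, 0.3]
grip_width: 0.0598
finger_force: 0.0
[-0.0163 -0.0049  0.0844] [-0.0014  0.0024  0.0149] [-0.02  0.57  0.21  2.   -0.19  0.59  0.5 ] 3.2
```

```bash
python3 -m creep '[[0.06,-0.0163,-0.0049,0.02,-0.0014,0.0024,-0.0149],[0.06,-0.0163,-0.0049,0.05,-0.0014,0.0024,0.0149],[0.06,-0.0163,-0.0049,0.075,-0.0014,0.0024,0.0149],[0.06,-0.0163,-0.0049,0.084,-0.0014,0.0024,0.0149],[0.06,-0.0163,-0.0049,0.084,-0.0014,0.0024,0.0149]]'
python3 go.py .4987 -.1462 .010 0 99.3
```

```text
clock: 3.82
position: [0.4983, -0.1458, 0.0097]
tool_rot: [-3.14, -0.0, 1.734]
force: [0.9, -0.2, 0.2]
grip_width: 0.0601
finger_force: 0.0
[-0.0004  0.0003 -0.0003] [-0.0015 -0.0002  0.0012] [ 0.06  0.72  0.15  2.02 -0.24  0.42  0.55] 3.825
```

Aligned within 0.5 mm. Now close the fingers.

```bash
python3 -m creep '[[0.02,0,0,0,0,0,0],[0.02,0,0,0,0,0,0],[0.02,0,0,0,0,0,0],[0.02,0,0,0,0,0,0],[0.02,0,0,0,0,0,0]]' 60
python3 -m creep '[[0.02,0,0,-0.005,0,0,0],[0.02,0,0,-0.015,0,0,0],[0.02,0,0,-0.03,0,0,0],[0.02,0,0,-0.045,0,0,0],[0.02,0,0,-0.045,0,0,0]]' 60
python3 go.py .4987 -.1462 .21 0 99.3
```

```text
clock: 4.45
position: [0.4984, -0.1462, 0.01]
tool_rot: [-3.141, -0.0, 1.734]
force: [-2.4, 1.8, 11.2]
grip_width: 0.0254
finger_force: 58.7
clock: 5.08
position: [0.4987, -0.1463, 0.0554]
tool_rot: [3.142, 0.0, 1.734]
force: [-0.4, -0.4, -1.1]
grip_width: 0.0251
finger_force: 59.0
[ 1.000e-04  0.000e+00 -1.546e-01] [0.0001 0.0002 0.0005] [ 0.04  0.64  0.18  2.01 -0.22  0.51  0.54] 5.075
```

```bash
python3 -m creep '[[0.02,0,0,-0.03,0,0,0],[0.02,0,0,-0.07,0,0,0],[0.02,0,0,-0.11,0,0,0],[0.02,0,0,-0.14,0,0,0],[0.02,0,0,-0.155,0,0,0]]' 60
python3 - <<'E'
from h import *
for n in("scene","top"):
    p,d=grab_frame(n); cv2.imwrite(f"pics/{n}3.png",p); np.save(f"{n}3.npy",d)
P=cloud("scene",np.load("scene3.npy")); print(bot.observe()["position"],bot.observe()["force"])
p=cv2.imread("pics/scene3.png"); m=(abs(P[...,0]-.50)<.05)&(P[...,1]>-.26)&(P[...,1]<-.03)&(P[...,2]>.17)&(P[...,2]<.26)
q=P[m]; 
for a in np.arange(-.25,-.04,.02):
    s=q[(q[:,1]>a)&(q[:,1]<a+.02)]
    if len(s): print(round(a,2),len(s),s[:,2].min().round(4),s[:,2].max().round(4))
v,u=np.where(m); print(u.min(),u.max(),v.min(),v.max())
cu,cv_=int(u.mean()),int(v.mean()); cv2.imwrite("pics/crop3.png",cv2.resize(p[max(0,cv_-75):cv_+75,max(0,cu-100):cu+100],(800,600),interpolation=cv2.INTER_CUBIC))
E
python3 go.py .5242 .0826 .21 0 99.3
```

```text
clock: 5.7
position: [0.4986, -0.1463, 0.2101]
tool_rot: [-3.141, -0.0, 1.734]
force: [0.3, 0.1, -2.2]
grip_width: 0.0253
finger_force: 59.4
[ 0.49870733 -0.14630053  0.20969134] [-0.29844652 -0.04416337 -1.45320515]
-0.25 89 0.1998 0.2233
-0.23 130 0.1991 0.2223
-0.21 140 0.1993 0.2226
-0.19 164 0.2005 0.2419
-0.17 289 0.2009 0.2599
-0.15 170 0.2012 0.2594
-0.13 50 0.2014 0.2592
-0.11 8 0.2014 0.2214
-0.09 29 0.2018 0.2211
-0.07 3 0.2036 0.2201
196 240 170 241
[ 0.2217  0.0622 -0.0003] [-0.0006 -0.0001  0.0005] [-0.04  0.39  0.27  1.91 -0.14  0.86  0.47] 5.8
```

View pics/crop3.png

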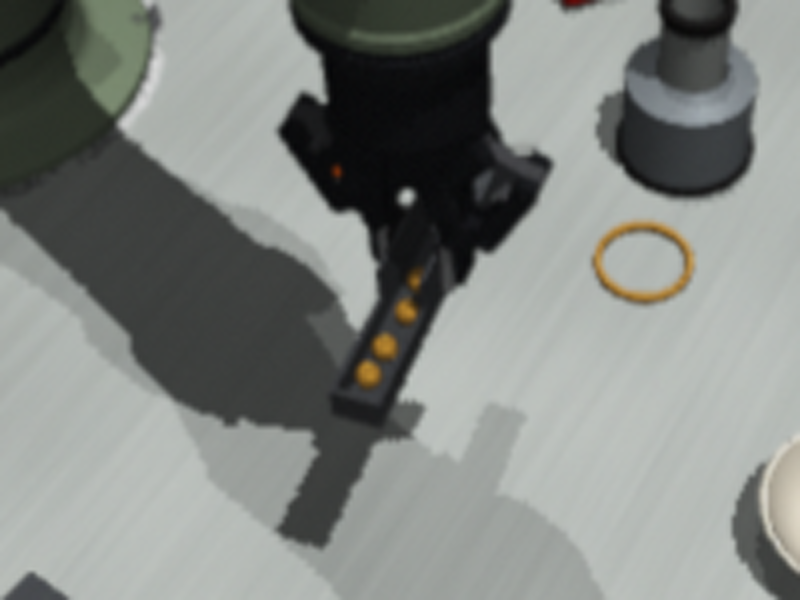

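The chute is level in the grip with all four castings at the back, near (370,375) to (415,280) in the crop, and its underside is 8.5 mm below the TCP. Carry it smoothly over the canister.

```bash
python3 -m creep '[[0.02,0.006,0.002,0,0,0,0],[0.02,0.020,0.0056,0,0,0,0],[0.02,0.042,0.0118,0,0,0,0],[0.02,0.068,0.019,0,0,0,0],[0.02,0.096,0.027,0,0,0,0]]'
python3 -m creep '[[0.02,0.028,0.0078,0,0,0,0],[0.02,0.056,0.0157,0,0,0,0],[0.02,0.080,0.0224,0,0,0,0],[0.02,0.098,0.0275,0,0,0,0],[0.02,0.112,0.0314,0,0,0,0]]'
python3 -m creep '[[0.02,0.009,0.0025,0,0,0,0],[0.02,0.0137,0.0038,0,0,0,0],[0.02,0.0137,0.0038,0,0,0,0],[0.02,0.0137,0.0038,0,0,0,0]]'
python3 go.py .5242 .0826 .157 0 99.3
```

```text
clock: 6.42
position: [0.5091, -0.0453, 0.2082]
tool_rot: [-3.138, -0.001, 1.734]
force: [0.5, -0.7, -2.2]
grip_width: 0.0256
finger_force: 59.4
clock: 7.05
position: [0.522, 0.0696, 0.2086]
tool_rot: [-3.139, -0.0, 1.734]
force: [0.4, 0.2, -2.3]
grip_width: 0.025
finger_force: 59.5
clock: 7.55
position: [0.5237, 0.082, 0.2091]
tool_rot: [-3.14, -0.0, 1.733]
force: [-0.5, 1.1, -1.9]
grip_width: 0.0252
finger_force: 59.4
[0.0005 0.0007 0.0521] [-0.0021 -0.0003 -0.0004] [-0.43  0.41  0.22  1.88 -0.11  0.87  0.01] 7.55
```

Run:
```python
from h import *
p,d=grab_frame("scene"); P=cloud("scene",d); p2,d2=grab_frame("top")
print(bot.observe()["position"],bot.observe()["force"].round(2))
m=(abs(P[...,0]-.52)<.045)&(P[...,1]>.1)&(P[...,1]<.22)&(P[...,2]>.19)&(P[...,2]<.228)
q=P[m]; print(len(q)); 
for a in np.arange(.1,.19,.015):
    s=q[(q[:,1]>a)&(q[:,1]<a+.015)]
    if len(s): print(round(a,3),len(s),s[:,0].min().round(4),s[:,0].max().round(4),s[:,2].min().round(4),s[:,2].max().round(4))
print(q[:,1].max())
o=np.zeros((600,800,3),np.uint8)
o[:300,:400]=cv2.resize(p[70:190,210:370],(400,300)); o[:300,400:]=cv2.resize(p2[120:216,160:288],(400,300))
cv2.imwrite("pics/crop4.png",cv2.resize(p[70:190,210:370],(800,600),interpolation=cv2.INTER_CUBIC))
```

```text
[0.52374331 0.08211434 0.20904546] [ 0.61 -0.37 -1.71]
102
0.1 32 0.5089 0.5208 0.2005 0.2274
0.115 29 0.5059 0.5199 0.2005 0.2201
0.13 23 0.5029 0.5154 0.1994 0.2195
0.145 10 0.504 0.5268 0.2031 0.22
0.16 8 0.523 0.5255 0.2024 0.2206
0.1720265121641552
```

View pics/crop4.png

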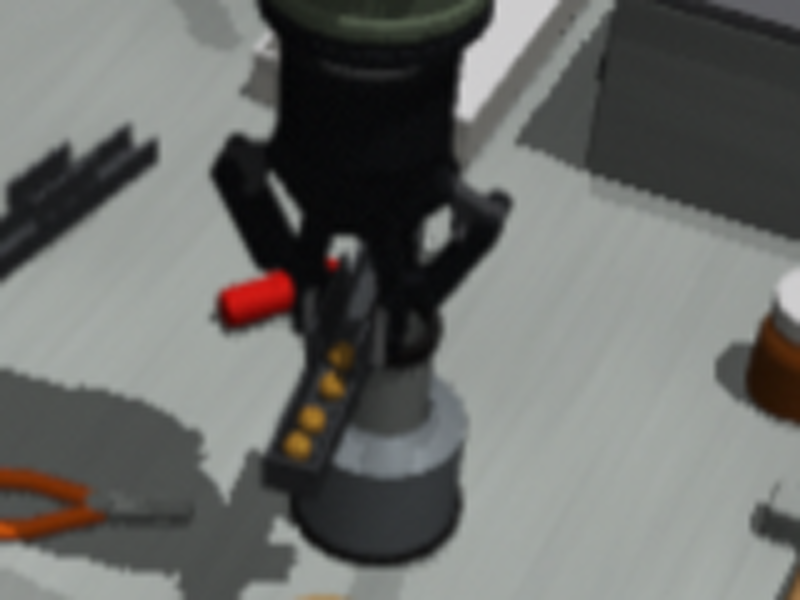

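All four castings are still at the back, near (300,445) to (342,355), with the nose over the hole about 9 mm short of the axis. Descend to just above the expected contact height.

```bash
cat > ft.py <<'E'
from h import *
o=bot.observe(); T=R.from_euler("xyz",o["tool_rot"])
print("z",o["position"].round(4),"F",o["force"].round(2),"Mtool",T.inv().apply(o["moment"]).round(3),"t",o["clock"])
E
python3 ft.py
python3 -m creep '[[0.02,0,0,0.01,0,0,0],[0.02,0,0,0.025,0,0,0],[0.02,0,0,0.04,0,0,0],[0.02,0,0,0.05,0,0,0],[0.02,0,0,0.052,0,0,0]]' >/dev/null; python3 ft.py
python3 -m creep '[[0.02,0,0,0,0,0,0],[0.02,0,0,0,0,0,0]]'>/dev/null; python3 ft.py
python3 -m creep '[[0.02,0,0,0.001,0,0,0],[0.02,0,0,0.002,0,0,0]]'>/dev/null; python3 ft.py
python3 -m creep '[[0.02,0,0,0,0,0,0]]'>/dev/null; python3 ft.py
```

```text
z [0.5237 0.0821 0.209 ] F [ 0.61 -0.37 -1.71] Mtool [ 0.029 -0.031  0.035] t 7.65
z [0.5233 0.0825 0.1561] F [-0.03 -0.43 -0.65] Mtool [ 0.034  0.027 -0.013] t 8.275
z [0.5239 0.0826 0.1574] F [-0.07  0.01 -1.51] Mtool [-0.016  0.051  0.045] t 8.525
z [0.5237 0.0826 0.1551] F [-0.43 -0.51 -2.13] Mtool [-0.043  0.021  0.053] t 8.775
z [0.5236 0.0826 0.155 ] F [-0.56  0.65 -1.18] Mtool [-0.026  0.042  0.005] t 8.9
```

```bash
python3 -m creep '[[0.02,0,0,0.001,0,0,0],[0.02,0,0,0.001,0,0,0]]'>/dev/null; python3 ft.py
python3 -m creep '[[0.02,0,0,0.001,0,0,0],[0.02,0,0,0.001,0,0,0]]'>/dev/null; python3 ft.py
python3 -m creep '[[0.02,0,0,0.001,0,0,0],[0.02,0,0,0.001,0,0,0]]'>/dev/null; python3 ft.py
python3 -m creep '[[0.02,0,0,0.001,0,0,0],[0.02,0,0,0.001,0,0,0]]'>/dev/null; python3 ft.py
```

```text
z [0.5236 0.0826 0.1539] F [ 0.07  0.33 -1.59] Mtool [-0.031  0.068 -0.027] t 9.15
z [0.5236 0.0825 0.1529] F [-0.32  0.29 -1.88] Mtool [ 0.024  0.024 -0.001] t 9.4
z [0.5236 0.0826 0.1519] F [-0.78  0.02 -2.  ] Mtool [0.002 0.045 0.023] t 9.65
z [0.5237 0.0825 0.151 ] F [ 0.84 -0.15 -0.72] Mtool [0.021 0.04  0.079] t 9.9
```

```bash
python3 -m creep '[[0.02,0,0,0,0,0,0]]'>/dev/null; python3 ft.py; python3 -m creep '[[0.02,0,0,0.0005,0,0,0],[0.02,0,0,0.0005,0,0,0]]'>/dev/null; python3 ft.py
python3 -m creep '[[0.02,0,0,0.0005,0,0,0],[0.02,0,0,0.0005,0,0,0]]'>/dev/null; python3 ft.py
python3 -m creep '[[0.02,0,0,0.0005,0,0,0],[0.02,0,0,0.0005,0,0,0]]'>/dev/null; python3 ft.py
```

```text
z [0.5237 0.0826 0.1511] F [ 1.2  -1.02  0.21] Mtool [0.005 0.019 0.051] t 10.025
z [0.5237 0.0825 0.1506] F [-0.18 -0.66  0.87] Mtool [-0.019  0.016 -0.009] t 10.275
z [0.5237 0.0825 0.15  ] F [ 0.1  -1.26  2.02] Mtool [-0.005 -0.047  0.009] t 10.525
z [0.5237 0.0825 0.1496] F [ 0.77 -1.53  2.74] Mtool [ 0.037 -0.084  0.051] t 10.775
```

The rim was felt at TCP z ≈ 0.1513, and the contact force is now about 4 N. Step 1 has been held long enough. Now tip about the rim contact, checking the force after each step.

```bash
python3 -m creep '[[0.02,0.0004,0,-0.0039,0,-0.04,0],[0.02,0.001,0,-0.0073,0,-0.08,0],[0.02,0.001,0,-0.0073,0,-0.08,0]]'>/dev/null; python3 ft.py
python3 -m creep '[[0.02,0,0,0,0,0,0]]'>/dev/null; python3 ft.py
```

```text
z [0.5234 0.0846 0.1568] F [-0.25  1.83  0.38] Mtool [-0.1    0.599  0.039] t 11.15
z [0.5234 0.0838 0.1567] F [0.31 1.12 1.38] Mtool [0.019 0.646 0.019] t 11.275
```

```bash
python3 -m creep '[[0.02,0.0007,0,-0.0034,0,-0.04,0],[0.02,0.0013,0,-0.0068,0,-0.08,0],[0.02,0.0013,0,-0.0068,0,-0.08,0]]'>/dev/null; python3 ft.py
python3 -m creep '[[0.02,0,0,0,0,0,0]]'>/dev/null; python3 ft.py
```

```text
z [0.5231 0.0858 0.1633] F [0.91 0.89 0.4 ] Mtool [-0.081  0.562  0.031] t 11.65
z [0.5231 0.0851 0.1633] F [0.16 1.54 0.05] Mtool [ 0.007  0.638 -0.036] t 11.775
```

```bash
python3 -m creep '[[0.02,0.0005,0,-0.0028,0,-0.04,0],[0.02,0.001,0,-0.006,0,-0.08,0],[0.02,0.001,0,-0.006,0,-0.08,0]]'>/dev/null; python3 ft.py
python3 -m creep '[[0.02,0,0,0,0,0,0]]'>/dev/null; python3 ft.py
```

```text
z [0.5229 0.0876 0.1691] F [0.98 1.31 0.74] Mtool [-0.001  0.845 -0.001] t 12.15
z [0.5228 0.0871 0.1691] F [-0.01  1.64  0.57] Mtool [-0.021  0.919  0.008] t 12.275
```

```bash
python3 -m creep '[[0.02,0.0005,0,-0.0032,0,-0.04,0],[0.02,0.001,0,-0.0064,0,-0.08,0],[0.02,0.001,0,-0.0064,0,-0.08,0]]'>/dev/null; python3 ft.py
python3 -m creep '[[0.02,0,0,0,0,0,0]]'>/dev/null; python3 ft.py
python3 -m creep '[[0.02,0.0005,0,-0.0032,0,-0.04,0],[0.02,0.001,0,-0.0064,0,-0.08,0],[0.02,0.001,0,-0.0064,0,-0.08,0]]'>/dev/null; python3 ft.py
python3 -m creep '[[0.02,0,0,0,0,0,0]]'>/dev/null; python3 ft.py
```

```text
z [0.5225 0.0901 0.175 ] F [-0.04  1.46  0.63] Mtool [-0.073  1.031  0.02 ] t 12.65
z [0.5225 0.0896 0.1751] F [0.01 3.2  1.51] Mtool [0.054 1.069 0.025] t 12.775
z [0.5219 0.0934 0.1807] F [-0.35  2.39  0.41] Mtool [0.073 1.031 0.037] t 13.15
z [0.5219 0.0929 0.1808] F [-0.71  3.02  0.67] Mtool [ 0.065  1.223 -0.048] t 13.275
```

```bash
python3 -m creep '[[0.02,0.0007,0,-0.0034,0,-0.04,0],[0.02,0.0014,0,-0.0066,0,-0.08,0],[0.02,0.0014,0,-0.0066,0,-0.08,0]]'>/dev/null; python3 ft.py
python3 -m creep '[[0.02,0,0,0,0,0,0]]'>/dev/null; python3 ft.py
python3 -m creep '[[0.02,0.0007,0,-0.0034,0,-0.04,0],[0.02,0.0014,0,-0.0066,0,-0.08,0],[0.02,0.0014,0,-0.0066,0,-0.08,0]]'>/dev/null; python3 ft.py
python3 -m creep '[[0.02,0,0,0,0,0,0]]'>/dev/null; python3 ft.py
```

```text
z [0.5213 0.0978 0.1862] F [-0.71  2.07  0.36] Mtool [ 0.059  1.306 -0.024] t 13.65
z [0.5213 0.097  0.1863] F [-1.26  3.69  0.48] Mtool [ 0.113  1.359 -0.095] t 13.775
z [0.5206 0.1019 0.1913] F [-0.5   2.72 -0.02] Mtool [ 0.127  1.376 -0.074] t 14.15
z [0.5207 0.1011 0.1915] F [-0.58  3.9  -0.9 ] Mtool [ 0.12   1.426 -0.049] t 14.275
```

```bash
python3 - <<'E'
from h import *
p,d=grab_frame("scene"); P=cloud("scene",d); p2,d2=grab_frame("top")
cv2.imwrite("pics/crop5.png",np.hstack([cv2.resize(p[90:190,230:330],(400,400),interpolation=cv2.INTER_CUBIC),cv2.resize(p2[130:230,170:270],(400,400),interpolation=cv2.INTER_CUBIC)]))
g=p.astype(int); b=((g[...,2]-g[...,0])>50)&(np.hypot(P[...,0]-.515,P[...,1]-.1)<.15)&(P[...,2]>.06)
k,l,s,ce=cv2.connectedComponentsWithStats(b.astype(np.uint8))
for i in range(1,k): print(s[i,4],ce[i].round(1),P[l==i].mean(0).round(3))
E
python3 ft.py
```

```text
z [0.5207 0.1008 0.1917] F [-1.86  3.28  1.29] Mtool [ 0.198  1.521 -0.059] t 14.375
```

View pics/crop5.png

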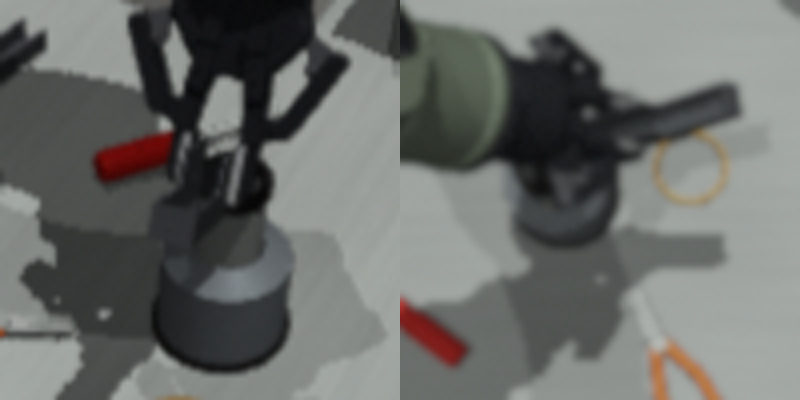

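No castings are visible in the chute's back half: the top crop around (700,105) shows an empty floor. The nose sits on the rim. Tip a bit further to be sure, then dwell.

```bash
python3 -m creep '[[0.02,0.0009,0,-0.0034,0,-0.04,0],[0.02,0.0018,0,-0.0066,0,-0.08,0],[0.02,0.0018,0,-0.0066,0,-0.08,0]]'>/dev/null; python3 ft.py
python3 -m creep '[[0.02,0,0,0,0,0,0],[0.02,0,0,0,0,0,0]]'>/dev/null; python3 ft.py
python3 -m creep '[[0.02,0,0,0,0,0,0],[0.02,0,0,0,0,0,0]]'>/dev/null; python3 ft.py
```

```text
z [0.5198 0.1069 0.1959] F [-0.62  3.16 -0.27] Mtool [ 0.103  1.409 -0.08 ] t 14.75
z [0.5199 0.1057 0.1964] F [-1.76  3.41  0.29] Mtool [ 0.177  1.486 -0.064] t 15.0
z [0.5199 0.1056 0.1964] F [-1.34  3.95  0.94] Mtool [ 0.173  1.523 -0.04 ] t 15.25
```

```bash
python3 -m creep '[[0.02,0.0009,0,-0.0032,0,-0.04,0],[0.02,0.0009,0,-0.0032,0,-0.04,0],[0.02,0.0009,0,-0.0032,0,-0.04,0],[0.02,0.0009,0,-0.0032,0,-0.04,0],[0.02,0.0009,0,-0.0032,0,-0.04,0]]'>/dev/null; python3 ft.py
python3 -m creep '[[0.02,0,0,0,0,0,0],[0.02,0,0,0,0,0,0],[0.02,0,0,0,0,0,0],[0.02,0,0,0,0,0,0],[0.02,0,0,0,0,0,0]]'>/dev/null; python3 ft.py
python3 - <<'E'
from h import *
p,d=grab_frame("scene"); P=cloud("scene",d); p2,d2=grab_frame("top");P2=cloud("top",d2)
for n,p,P in(("s",p,P),("t",p2,P2)):
  g=p.astype(int); b=((g[...,2]-g[...,0])>35)&(np.hypot(P[...,0]-.515,P[...,1]-.1)<.2)
  k,l,s,ce=cv2.connectedComponentsWithStats(b.astype(np.uint8))
  for i in range(1,k): print(n,s[i,4],ce[i].round(1),P[l==i].mean(0).round(3))
# points ahead of the gripper, near the nose: tool coords
E
python3 ft.py
```

```text
z [0.5195 0.1083 0.1984] F [-2.57  3.19 -0.22] Mtool [ 0.192  1.523 -0.035] t 15.875
z [0.5195 0.1082 0.1984] F [-1.23  2.7  -0.16] Mtool [ 0.194  1.469 -0.113] t 16.5
s 1 [278.  81.] [0.473 0.171 0.299]
s 200 [217.9 171.1] [0.346 0.08  0.009]
s 156 [274.2 198.6] [0.53  0.069 0.005]
t 26 [239.8 163.6] [0.554 0.076 0.02 ]
t 4 [249.5 167. ] [0.544 0.042 0.007]
t 1 [234. 169.] [0.537 0.098 0.007]
t 19 [247.8 176.5] [0.51  0.048 0.005]
t 10 [236.8 177.1] [0.508 0.088 0.006]
t 127 [239.  223.2] [0.344 0.081 0.008]
z [0.5195 0.1083 0.1984] F [-1.24  3.15 -0.2 ] Mtool [ 0.199  1.547 -0.028] t 16.6
```

No stray brass lies around the canister; the only brass seen is the bangle. Contact stayed at about 3 N. Lift straight up, level out and look.

```bash
python3 -m creep '[[0.02,-0.006,0,-0.008,0,0,0],[0.02,-0.02,0,-0.025,0,0,0],[0.02,-0.038,0,-0.047,0,0,0],[0.02,-0.05,0,-0.062,0,0,0],[0.02,-0.05,0,-0.062,0,0,0]]'
python3 go.py .5087 -.1462 .22 0 99.3
```

```text
clock: 17.23
position: [0.52, 0.1081, 0.2794]
tool_rot: [-3.141, 0.679, 1.733]
force: [-0.2, -0.4, -1.0]
grip_width: 0.0251
finger_force: 59.5
[-0.1567 -0.0522  0.2026] [-3.000e-04  6.786e-01 -1.000e-04] [-1.06  0.54  0.57  1.78  0.38  1.19 -0.56] 17.225
```

```bash
python3 -m creep '[[0.02,-0.03,-0.01,0.04,0,0.17,0],[0.02,-0.06,-0.02,0.08,0,0.34,0],[0.02,-0.1,-0.03,0.12,0,0.5,0],[0.02,-0.13,-0.043,0.16,0,0.6,0],[0.02,-0.1567,-0.0522,0.2026,0,0.6786,0]]'
python3 -m creep '[[0.02,0,0,0,0,0,0],[0.02,0,0,0,0,0,0]]'
python3 go.py .4987 -.1462 .013 0 99.3
python3 - <<'E'
from h import *
p,d=grab_frame("scene"); P=cloud("scene",d); t=bot.observe()["position"]
m=(abs(P[...,0]-t[0])<.05)&(abs(P[...,1]-t[1])<.11)&(abs(P[...,2]-t[2])<.03)
for a in np.arange(-.11,.1,.02):
    s=P[m&(P[...,1]-t[1]>a)&(P[...,1]-t[1]<a+.02)]
    if len(s): print(a.round(2),len(s),(s[:,2].min()-t[2]).round(4),(s[:,2].max()-t[2]).round(4))
v,u=np.where(m);a,b=int(u.mean()),int(v.mean());cv2.imwrite("pics/crop6.png",cv2.resize(p[b-75:b+75,a-100:a+100],(800,600),interpolation=cv2.INTER_CUBIC))
E
```

```text
clock: 17.85
position: [0.5098, -0.103, 0.2294]
tool_rot: [-3.128, 0.043, 1.734]
force: [1.2, 0.3, -1.4]
grip_width: 0.0253
finger_force: 59.5
clock: 18.1
position: [0.5098, -0.1017, 0.2292]
tool_rot: [-3.126, 0.047, 1.733]
force: [-0.3, 1.1, -0.6]
grip_width: 0.0255
finger_force: 59.5
[-0.0321 -0.0147  0.2182] [-0.0159  0.0465 -0.    ] [-0.26  0.38  0.41  1.89 -0.13  0.9   0.37] 18.1
-0.11 19 -0.0061 0.016
-0.09 142 -0.0086 0.0155
-0.07 126 -0.0086 0.0142
-0.05 125 -0.0081 0.0284
-0.03 160 -0.0101 0.0298
-0.01 169 -0.0095 0.0299
0.01 68 -0.0101 0.0299
0.03 31 -0.0107 0.0109
0.05 11 -0.008 0.0077
0.07 28 -0.0118 0.0078
```

View pics/crop6.png

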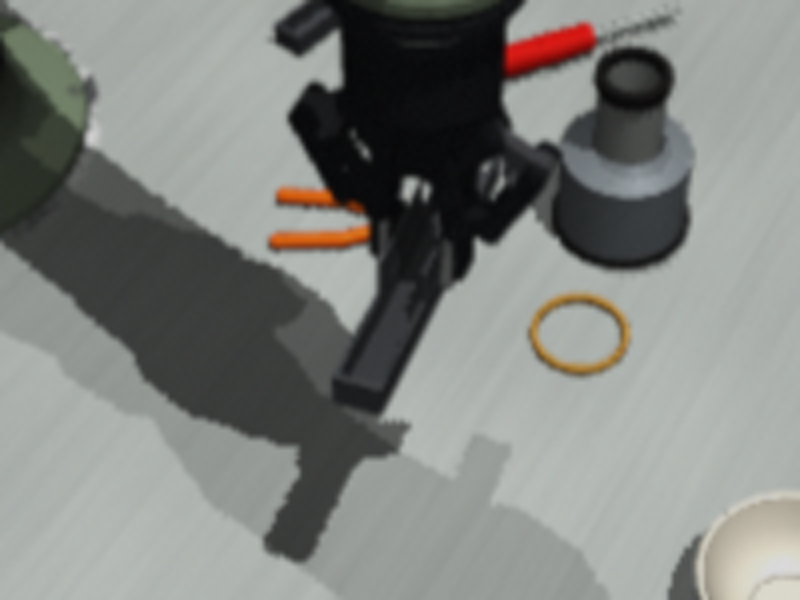

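The chute is empty and level in the grip, and the canister and bangle are undisturbed. Lower it to the bench at its old spot.

```bash
python3 -m creep '[[0.02,-0.016,-0.007,0.04,-0.016,0.0465,0],[0.02,-0.032,-0.0147,0.08,-0.016,0.0465,0],[0.02,-0.032,-0.0147,0.12,-0.016,0.0465,0],[0.02,-0.032,-0.0147,0.15,-0.016,0.0465,0],[0.02,-0.032,-0.0147,0.17,-0.016,0.0465,0]]' >/dev/null
python3 -m creep '[[0.02,0,0,0.01,0,0,0],[0.02,0,0,0.015,0,0,0],[0.02,0,0,0.015,0,0,0]]'
python3 go.py .4987 -.1462 .0115 0 99.3
```

```text
clock: 19.15
position: [0.5, -0.1432, 0.0469]
tool_rot: [3.14, -0.0, 1.735]
force: [-0.6, 0.8, -2.4]
grip_width: 0.0252
finger_force: 59.5
[-0.0028 -0.0019  0.0354] [ 0.0016 -0.0002  0.0019] [-0.02  0.66  0.26  2.02 -0.33  0.5   0.64] 19.15
```

```bash
python3 -m creep '[[0.02,0,0,0.012,0,0,0],[0.02,0,0,0.024,0,0,0],[0.02,0,0,0.032,0,0,0],[0.02,0,0,0.0355,0,0,0],[0.02,0,0,0.0355,0,0,0]]' >/dev/null; python3 ft.py
python3 -m creep '[[0.02,0,0,0.0008,0,0,0],[0.02,0,0,0.0008,0,0,0]]' >/dev/null; python3 ft.py
python3 -m creep '[[0.02,0,0,0.0005,0,0,0],[0.02,0,0,0.0005,0,0,0]]' >/dev/null; python3 ft.py
```

```text
z [ 0.4997 -0.1437  0.011 ] F [-0.52 -0.26 -0.81] Mtool [ 0.032 -0.026  0.035] t 19.775
z [ 0.5    -0.1436  0.0106] F [ 0.61 -0.61 -1.63] Mtool [ 0.016  0.038 -0.019] t 20.025
z [ 0.4999 -0.1436  0.01  ] F [-0.35  1.04  1.68] Mtool [ 0.056  0.082 -0.011] t 20.275
```

Touched down. Release and rise.

```bash
python3 -m creep '[[0.06,0,0,0,0,0,0],[0.06,0,0,0,0,0,0],[0.06,0,0,0,0,0,0],[0.06,0,0,0,0,0,0],[0.06,0,0,0,0,0,0]]'
python3 -m creep '[[0.06,0,0,-0.02,0,0,0],[0.06,0,0,-0.06,0,0,0],[0.06,0,0,-0.11,0,0,0],[0.06,0,0,-0.16,0,0,0],[0.06,0,0,-0.18,0,0,0]]'
python3 - <<'E'
from h import *
p,d=grab_frame("scene"); P=cloud("scene",d)
m=(abs(P[...,0]-.5)<.06)&(abs(P[...,1]+.145)<.12)&(P[...,2]>.008)&(P[...,2]<.055)
q=P[m]; print(cv2.minAreaRect((q[:,:2]*1000).astype(np.float32)))
for a in(-.24,-.2,-.16,-.12,-.08):
    s=q[(q[:,1]>a)&(q[:,1]<a+.03)]; print(a,len(s),s[:,2].max().round(4) if len(s) else 0)
cv2.imwrite("pics/end.png",p)
E
```

```text
clock: 20.9
position: [0.4998, -0.1436, 0.0099]
tool_rot: [3.14, -0.0, 1.734]
force: [-0.7, -0.5, -0.0]
grip_width: 0.0599
finger_force: 0.0
clock: 21.52
position: [0.5003, -0.1439, 0.1926]
tool_rot: [3.137, 0.001, 1.734]
force: [0.5, 0.5, -0.3]
grip_width: 0.0605
finger_force: 0.0
((501.3711242675781, -143.2684326171875), (27.19202995300293, 180.8077850341797), 9.231851577758789)
-0.24 76 0.0224
-0.2 70 0.0428
-0.16 104 0.0454
-0.12 60 0.0439
-0.08 42 0.0238
```

View pics/end.png

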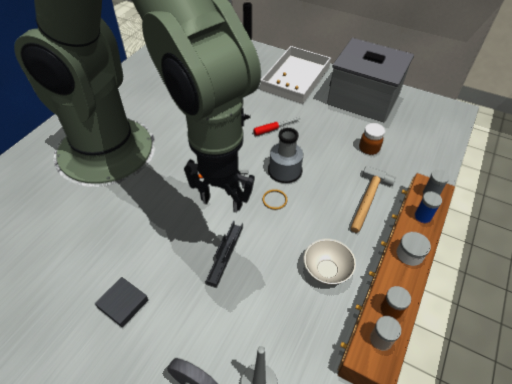

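The empty chute lies flat at (223,254), the gripper is clear of everything, and nothing visible in the picture has moved. Handing in.

```bash
python3 -c "from workcell import job; print(job.job_done())"
```

```text
the job is handed in; nothing more can be done
None
```

Job handed in at about 21.6 s with no verdict shown: the nose was felt onto the rim and pressed with roughly 2–5 N while tipping, all four castings left the chute (not seen inside the canister, but none lay outside), and the empty chute is flat on the bench near its starting place.

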